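# Turn the ball dish to the tin and hold it ready to pour

## Task

Lift the ball dish off the cork mat by the wooden grip of its hoop handle and give it a quarter turn towards the empty open tin, keeping it level so that the loose ball stays in the middle of the dish and untouched. Then bring it over from the mat so that the tip of its pouring lip is above the middle of the tin's mouth, just above the rim, with the lip still pointing from the mat's side to the tin. Finish holding it there, still and level, touching neither the tin nor the candle, with nothing poured or set down and the candle, tin, ink bottle and eraser left where they stand.

Things in the scene. Friction and masses are not known exactly. Their poses are not given: they have to be found in the camera images.
- mat: square cork mat, 240 x 240 x 3 mm, fixed on the table; origin at the centre of its underside. Its x axis is (within about 6 degrees) where the dish's lip points at the start; its y axis points to the place on its left and its -y axis to the place on its right, about 250 mm away, where the tin and the candle stand, either way round.
- dish: round shallow white ceramic dish standing on the mat, 170 mm across the rim, rim 24 mm high, 0.22 kg; origin at the centre of its underside, z up. Its floor rises outwards from the middle by about 5 degrees, more steeply near the rim, so that the ball rolls off if it is tilted further or jerked. The pouring lip points along its +x; the steel hoop handle (rigid, 6 mm wire) spans it along its y axis, 165 mm wide at the rim, and carries the wooden grip at its top.
- dish_grip (a point): centre of the wooden grip of the dish's handle, 115 mm above the dish's underside and over its middle: a bar 64 mm long along the dish's y axis, 16 mm wide along the dish's x axis, 22 mm high. Axes as the dish's. The steel hoop runs into it at both ends.
- dish_bowl (a point): middle of the dish's floor (10 mm above the dish's underside), where the ball rests
- dish_lip (a point): tip of the pouring lip: 105 mm from the dish's middle along its +x, 25 mm above its underside; the lip is 51 mm wide
- ball_center (a point): centre of the loose wooden ball, 36 mm in diameter, 30 g, lying in the middle of the dish
- tin_mouth (a point): centre of the mouth of the empty food tin, which is open at the top, 76 mm across and 74 mm high (this point is 74 mm above the table); it stands loose on the table
- tin: the empty tin itself, origin at the centre of its underside
- candle: grey concrete cup filled with a candle, 88 mm across and 88 mm high, loose, origin at the centre of its underside; it stands across the mat from the tin; leave it alone
- ink: ink bottle, 46 x 46 x 57 mm, loose, beyond the mat, origin at the centre of its underside; leave it alone
- rubber: eraser, 22 x 55 x 12 mm, loose, beyond the mat, origin at the centre of its underside; leave it alone
Not all that is in view belongs to the job. Of the things like the dish, leave any that is blue or purple; of the rest the larger one is meant.

How it is judged:
On the way, in this order (a step that is already met when the one before it is completed fails the run):
1. the dish is lifted clear of the mat, level, the ball in its middle (height (world z) of dish above 0.02 m and angle between dish's own z axis and vertical below 0.15 rad and horizontal distance between ball_center and dish_bowl below 0.03 m), for 0.2 s.
2. the dish is turned in the air by a quarter turn, its lip towards the tin, the ball still in its middle (height (world z) of dish above 0.02 m and angle between the x axis of dish and the y axis of mat, either way round below 0.4 rad and x of tin_mouth in the frame of dish above 0.05 m and horizontal distance between ball_center and dish_bowl below 0.03 m), for 0.2 s.
At the end, for the whole second after the job is handed in: Dish held by the gripper, still, level within 5 degrees, underside 70-150 mm above the table, not touching tin or candle; lip on the mat's side, within 20 degrees of the mat's y axis, its tip within 25 mm (plan) of the mouth's middle; ball within 20 mm of the dish's middle; tin upright (horizontal distance between dish_lip and tin_mouth below 0.025 m and angle between the x axis of dish and the y axis of mat, either way round below 0.35 rad and horizontal distance between dish and tin_mouth above 0.07 m and horizontal distance between dish and mat below 0.23 m and height (world z) of dish between 0.07 and 0.15 m and angle between dish's own z axis and vertical below 0.09 rad and linear speed of dish below 0.02 m/s and contact force between dish and the fingers above 0.5 N and contact force between dish and tin below 0.1 N and contact force between dish and candle below 0.1 N and horizontal distance between ball_center and dish_bowl below 0.02 m and height (world z) of ball_center above 0.085 m and angle between tin's own z axis and vertical below 0.1 rad); the arm keeps its last pose, push and grip.
It fails at once if the ball leaves the middle of the dish by more than 40 mm (horizontal distance between ball_center and dish_bowl above 0.04 m).
It fails at once if the dish is tilted by more than 14 degrees (angle between dish's own z axis and vertical above 0.25 rad).
It fails at once if the robot touches the ball (contact force between the arm and ball above 0.3 N).
It fails at once if the tin, candle, ink bottle or eraser is moved from its place by more than 20 mm (distance of any of tin, candle, ink, rubber from where it was at the start of the episode above 0.02 m).
It also fails if it takes over 43 s, if anything falls off the work surface, if the arm or the gripper's body presses on something with over 40 N, if the wrist force passes 120 N, or if a joint passes its speed limit or range.

## Robot

A 6-joint arm with a two-finger parallel gripper is mounted at the origin on a cart in front of the work surface, level with it; the furniture and walls round the work are solid. World frame = base frame: x ahead of the robot, y to its left, z up, the work surface at z = 0. Lengths are in m, angles in rad, forces in N, time in s.
With the tool pointing down it reaches from about 0.3 to 0.75 m from the base axis. Payload 8.5 kg.
Tool frame: the origin (TCP) lies midway between the tips of the shut fingers; the grasp point (between the pads) lies 19 mm behind it; z points along the fingers, y is the line along which they close (so a half turn about z gives the same grasp; the last joint's range is limited). The gripper opens to 88 mm and grips with 3 to 60 N. Pads are 18 mm wide; open, the fingers measure 123 mm over their backs; the gripper's body (75 mm by 187 mm) begins 45 mm behind the grasp point.
Start: joints at [0.927, 0.381, 1.297, -0, 1.464, -0.215], TCP at [0.229, 0.5, 0.239] pointing down, gripper open.
Joint ranges: [-3.11, 3.11], [-0.89, 2.33], [0.22, 2.48], [-1.42, 4.56], [0.17, 2.85], [-2.88, 2.88]. Speed limits (rad/s): [2.39, 2.39, 3.14, 3.14, 3.14, 3.14].

## Interface

Orientations are given as a rotation vector (axis times angle).
In Python, from plant import ctrl, eyes gives the robot as it stands.
- The arm moves only by the tool jog_arm, never from a script. Its argument "motion" is a list of rows, each an object of numbers: "tx", "ty", "tz": the shift along the world's x, y, z as a fraction of full scale; "ax", "ay", "az": the turn, a rotation vector about the world's x, y, z as a fraction of full scale. In form: [{"tx": .., "ty": .., "tz": .., "ax": .., "ay": .., "az": ..}, ...]. A call has 1 to 8 rows; each row is the pose to reach, as a shift and turn from the pose commanded when the call began; what a row does not reach only later rows make up. Full scale, the value 1, is 0.25 m for a shift and 30 degrees for a turn. A row lasts 1/12 s, in which the tool goes at most 41.7 mm and 7.16 degrees, less where a joint would pass 70% of its speed; a pose out of reach is approached as far as the arm can. A call with a number of a shift or a turn outside -1 to 1 is refused whole. A call with a gripper value outside its range is refused whole. "claw" is the gripper command: -1 is fully open, 1 is shut, values between are in proportion, set as the call begins (left out, the last holds). The fingers move at their own pace and stop on an object; "grip_force" is the grip in N (left out, the last holds). Time passes only in rows, so rows that repeat a pose let the fingers close. It gives the time, the measured TCP pose, the force, the opening and the grip force at its end, in the units of the state.
- ctrl.read_state(): the state, without advancing time (a new reading comes with each control period).
- eyes.camera(name): name is "scene" or "top" or "wrist"; returns a dict with "img" (400x640x3 uint8, blue, green, red), "intrinsics" (3x3 intrinsics, pixels), "dist_coeffs" ([k1, k2, p1, p2, k3] as OpenCV has them; the pictures are not rectified), "xyz" and "attitude" of the camera in the world; the wrist camera has in their place "T_tool_cam" (4x4, takes a point from camera to tool coordinates, whose origin is the TCP and whose axes are the flange's). Camera axes: x right, y down, z forward; pixel columns grow to the right and rows downward; lengths in m; the calibration is good to about 2 mm. A picture is of the moment at which its call begins: read the wrist's pose just before it. There is no depth.
- ctrl.finish_job(): hands the job in; it is judged then, once.
The state is a dict: "time": time; "q": joint angles; "joint_vel": joint speeds; "joint_efforts": joint torques, N m; "tcp_pos": TCP position; "orientation": TCP orientation; "wrist_force": force on the tool from outside, world axes, zero at the start; "moment": the same for the moment, N m; "opening": finger opening in m; "grip_force": force on a finger pad.
Only numpy, scipy, OpenCV 4.12 (cv2) and the standard library are available. Lean on these libraries where they do the work, as an engineer would, in place of code of your own. Each camera call takes 0.05 s, during which the arm holds its last target. There are 200 camera calls.

## Working session

There is one attempt and no reset: what is moved stays moved. The work goes in short steps, Python scripts to look and compute and a tool call to move; the robot and the scene stay as the last step left them, time stands still between calls to the robot, and variables do not carry over. Pictures are saved under pics/ and viewed, at most 10 in all, crops included, and the job is handed in when it is done.

Besides the shell and the picture viewer there is one more tool, called after "Emit:" as a command line: name --argument value ..., lists and objects as JSON in quotes. jog_arm: Moves the arm, as the interface text tells. Shift numbers are shares of 0.25 m and turn numbers shares of 30 degrees, none past 1 either way. Its arguments: {"type":"object","properties":{"motion":{"type":"array"},"claw":{"type":"number"},"grip_force":{"type":"number"}},"required":["motion"]}

```bash
mkdir -p pics; cat > h.py <<'E'
import numpy as np, cv2
from scipy.spatial.transform import Rotation as R
from plant import ctrl, eyes
def Rm(a):
    a=np.array(a,float)
    return a if a.shape==(3,3) else (R.from_quat(a).as_matrix() if a.size==4 else R.from_rotvec(a).as_matrix())
def snap(n,f):
    s=ctrl.read_state(); c=eyes.camera(n); cv2.imwrite('pics/'+f+'.png',c['img'])
    K=np.array(c['intrinsics']);d=np.array(c['dist_coeffs'])
    if n=='wrist':
        T=np.array(c['T_tool_cam']);Rt=Rm(s['orientation']);Rc=Rt@T[:3,:3];p=np.array(s['tcp_pos'])+Rt@T[:3,3]
    else: Rc=Rm(c['attitude']);p=np.array(c['xyz'])
    np.savez('pics/'+f+'.npz',K=K,d=d,R=Rc,p=p); return s
def px2w(f,pts,z):
    g=np.load('pics/'+f+'.npz');u=cv2.undistortPoints(np.array(pts,float).reshape(-1,1,2),g['K'],g['d']).reshape(-1,2)
    r=np.c_[u,np.ones(len(u))]@g['R'].T; z=np.broadcast_to(z,len(u))
    return g['p']+r*((z-g['p'][2])/r[:,2])[:,None]
def w2px(f,P):
    g=np.load('pics/'+f+'.npz');rv=cv2.Rodrigues(g['R'].T)[0]
    return cv2.projectPoints(np.array(P,float).reshape(-1,1,3),rv,-g['R'].T@g['p'],g['K'],g['d'])[0].reshape(-1,2)
E
python3 - <<'E'
from h import *
print(ctrl.read_state())
for n in('top','scene'):
    snap(n,n+'0'); g=np.load(f'pics/{n}0.npz');print(g['p'],g['R'].round(2).tolist())
E
```

```text
{'time': 0.0, 'q': array([ 9.26700838e-01,  3.81213826e-01,  1.29823884e+00, -3.63251908e-06,
        1.46362108e+00, -2.15262484e-01]), 'joint_vel': array([ 1.02953598e-03, -8.37738195e-04,  1.07112326e-03,  1.77476104e-03,
        8.76389073e-04, -1.69237150e-05]), 'joint_efforts': array([ 2.60971865e-04, -4.37928236e+01, -2.24559903e+01,  7.12599163e-02,
        3.52363754e-02, -1.49775879e-04]), 'tcp_pos': array([0.2285087 , 0.49997807, 0.2381356 ]), 'orientation': array([-6.68328358e-01, -3.06905221e+00,  2.11695381e-03]), 'wrist_force': array([-0.54684339, -0.54048044, -0.34114804]), 'moment': array([ 0.01742505,  0.03499397, -0.02107941]), 'grip_force': 0.0, 'opening': 0.08815360657942618}
[0.4472774  0.07247772 1.51443538] [[0.01, -0.99, 0.13], [-1.0, -0.01, 0.02], [-0.02, -0.13, -0.99]]
[-0.48779469 -0.47399691  0.81978336] [[0.46, -0.46, 0.76], [-0.89, -0.22, 0.4], [-0.01, -0.86, -0.51]]
```

View pics/top0.png

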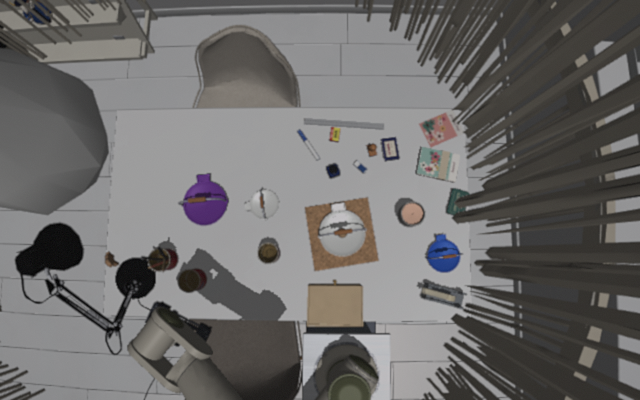

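View pics/scene0.png

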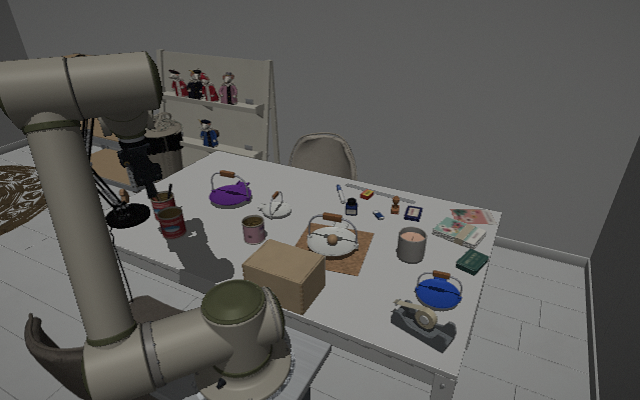

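The top view has four dishes: purple (205,200), small white (263,203), large white on the cork mat (341,232) and blue (443,253). I choose the large white one on the mat. The tin is at (268,250), the candle at (411,212), and a box at (335,305) stands between the robot and the mat. I'll check this in a close crop.

```bash
python3 - <<'E'
from h import *
i=cv2.imread('pics/top0.png')[170:340,240:440]
cv2.imwrite('pics/c1.png',cv2.resize(i,None,fx=4,fy=3.5 if 0 else 4,interpolation=cv2.INTER_CUBIC)[:600])
E
```

```text
(no output)
```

View pics/c1.png

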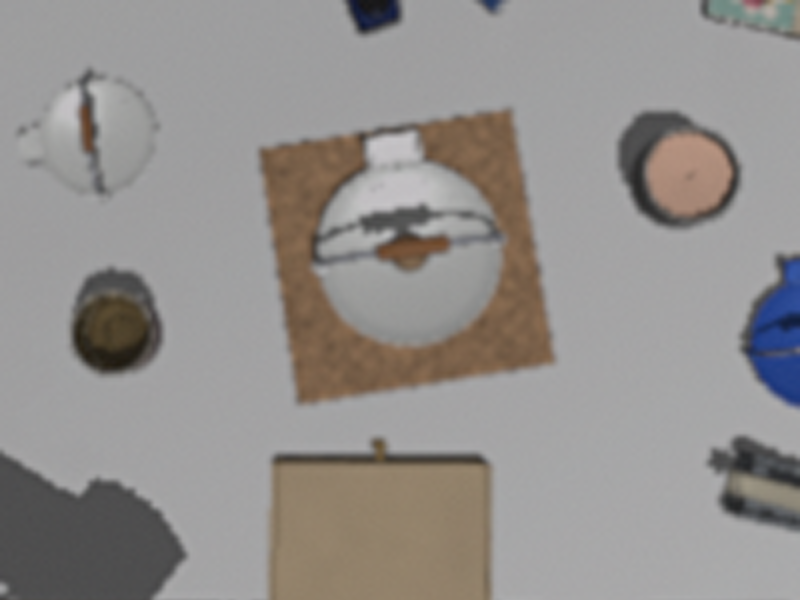

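The crop confirms the choice: a white dish with a wooden bar (413,247 in the crop) and the lip at the top (394,136). The tin mouth is at (114,330) and the candle at (690,175).

```bash
python3 - <<'E'
from h import *
f=lambda l:np.array(l)/4+[240,170]
m=px2w('top0',f([(262,150),(511,110),(553,361),(299,403)]),.003);print(m.round(3),m.mean(0),np.linalg.norm(np.diff(m,axis=0),axis=1))
q=px2w('top0',f([(408,252),(394,134),(378,253),(448,242),(413,247),(114,331),(690,175),(380,440),(272,458),(490,458)]),[.027,.028,.129,.129,.129,.074,.088,.05,.12,.12])
print(q.round(3))
x=(m[0]+m[1]-m[2]-m[3]);print('mat yaw',np.degrees(np.arctan2(x[1],x[0])))
d=q[1]-q[0];print('lip yaw',np.degrees(np.arctan2(d[1],d[0])),np.linalg.norm(d)); d=q[2]-q[3];print('bar yaw-90',np.degrees(np.arctan2(d[1],d[0]))-90,np.linalg.norm(d))
# box height from the scene: print tool axes
print(Rm(ctrl.read_state()['orientation']).round(2))
E
```

```text
[[ 0.611  0.151  0.003]
 [ 0.65  -0.082  0.003]
 [ 0.418 -0.119  0.003]
 [ 0.378  0.114  0.003]] [0.51413696 0.01605611 0.003     ] [0.23564347 0.23532418 0.23633941]
[[ 0.516  0.015  0.027]
 [ 0.624  0.028  0.028]
 [ 0.51   0.045  0.129]
 [ 0.52  -0.015  0.129]
 [ 0.515  0.015  0.129]
 [ 0.442  0.276  0.074]
 [ 0.582 -0.23   0.088]
 [ 0.348  0.041  0.05 ]
 [ 0.337  0.133  0.12 ]
 [ 0.338 -0.05   0.12 ]]
mat yaw 9.000604900373473
lip yaw 6.846262000804045 0.10874755957162323
bar yaw-90 9.247467636737653 0.0601233801479664
[[-0.91  0.42 -0.  ]
 [ 0.42  0.91 -0.  ]
 [ 0.   -0.   -1.  ]]
```

Emit:
jog_arm --motion '[{"tx": 0.07, "ty": -0.12, "az": -0.12}, {"tx": 0.14, "ty": -0.24, "az": -0.24}, {"tx": 0.21, "ty": -0.36, "az": -0.36}, {"tx": 0.28, "ty": -0.48, "az": -0.48}, {"tx": 0.35, "ty": -0.6, "az": -0.6}, {"tx": 0.42, "ty": -0.72, "az": -0.72}, {"tx": 0.49, "ty": -0.84, "az": -0.84}, {"tx": 0.57, "ty": -0.97, "az": -0.955}]' --claw -1 --grip_force 30

```text
$.motion[0]: bad value
```

Emit:
jog_arm --motion '[{"tx": 0.07, "ty": -0.12, "az": -0.12}, {"tx": 0.14, "ty": -0.24, "az": -0.24}, {"tx": 0.21, "ty": -0.36, "az": -0.36}, {"tx": 0.28, "ty": -0.48, "az": -0.48}, {"tx": 0.35, "ty": -0.6, "az": -0.6}, {"tx": 0.42, "ty": -0.72, "az": -0.72}, {"tx": 0.57, "ty": -0.97, "az": -0.955}, {"tx": 0.57, "ty": -0.97, "az": -0.955}]'

```text
$.motion[0]: bad value
```

```bash
python3 - <<'E'
from h import *
s=snap('wrist','w1');print(s['time'],s['tcp_pos'],Rm(s['orientation'])[:,1],s['q'])
print(w2px('w1',[(.515,.015,.129),(.442,.276,.074)]))
E
```

```text
0.1 [0.22854571 0.50000974 0.23822566] [ 0.41577896  0.9094649  -0.00120465] [ 9.26691364e-01  3.81120184e-01  1.29812087e+00 -2.57163295e-05
  1.46357914e+00 -2.15302582e-01]
[[ 82.49039602 526.584643  ]
 [229.65705736 406.36530311]]
```

View pics/w1.png

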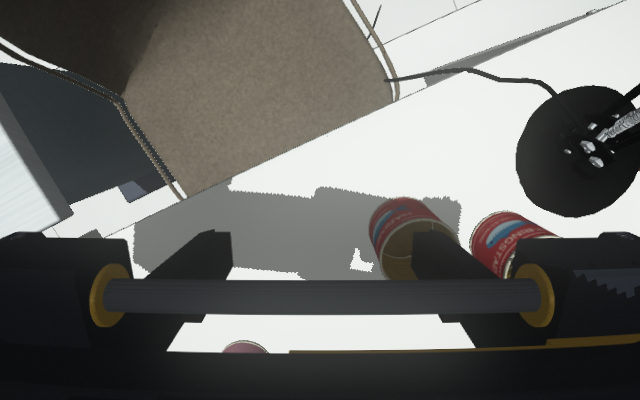

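The moves were refused because every row needs all six numbers. The wrist picture only shows the start place (cans at the left, gripper bar across the bottom).

Emit:
jog_arm --motion '[{"tx": 0.07, "ty": -0.12, "tz": 0, "ax": 0, "ay": 0, "az": -0.12}, {"tx": 0.14, "ty": -0.24, "tz": 0, "ax": 0, "ay": 0, "az": -0.24}, {"tx": 0.21, "ty": -0.36, "tz": 0, "ax": 0, "ay": 0, "az": -0.36}, {"tx": 0.28, "ty": -0.48, "tz": 0, "ax": 0, "ay": 0, "az": -0.48}, {"tx": 0.35, "ty": -0.6, "tz": 0, "ax": 0, "ay": 0, "az": -0.6}, {"tx": 0.42, "ty": -0.72, "tz": 0, "ax": 0, "ay": 0, "az": -0.72}, {"tx": 0.49, "ty": -0.84, "tz": 0, "ax": 0, "ay": 0, "az": -0.84}, {"tx": 0.57, "ty": -0.97, "tz": 0, "ax": 0, "ay": 0, "az": -0.955}]' --claw -1 --grip_force 30

```text
time: 0.82
tcp_pos: [0.3713, 0.2563, 0.2387]
orientation: [-1.411, -2.807, 0.0]
wrist_force: [0.8, 1.1, -0.2]
opening: 0.0878
grip_force: 0.0
```

Emit:
jog_arm --motion '[{"tx": 0.07, "ty": -0.12, "tz": 0, "ax": 0, "ay": 0, "az": -0.12}, {"tx": 0.14, "ty": -0.24, "tz": 0, "ax": 0, "ay": 0, "az": -0.24}, {"tx": 0.21, "ty": -0.36, "tz": 0, "ax": 0, "ay": 0, "az": -0.36}, {"tx": 0.28, "ty": -0.48, "tz": 0, "ax": 0, "ay": 0, "az": -0.48}, {"tx": 0.35, "ty": -0.6, "tz": 0, "ax": 0, "ay": 0, "az": -0.6}, {"tx": 0.42, "ty": -0.72, "tz": 0, "ax": 0, "ay": 0, "az": -0.72}, {"tx": 0.51, "ty": -0.86, "tz": 0, "ax": 0, "ay": 0, "az": -0.86}, {"tx": 0.57, "ty": -0.97, "tz": 0, "ax": 0, "ay": 0, "az": -0.955}]'

```text
time: 1.48
tcp_pos: [0.5148, 0.0127, 0.2385]
orientation: [2.064, 2.368, -0.0]
wrist_force: [0.4, -1.1, -0.8]
opening: 0.0881
grip_force: 0.0
```

```bash
python3 - <<'E'
from h import *
s=snap('wrist','w2');print(s['time'],s['tcp_pos'],Rm(s['orientation'])[:,1],s['q'])
print(w2px('w2',[(.515,.015,.129),(.51,.045,.129),(.52,-.015,.129)]))
E
```

```text
1.4833 [0.51481824 0.0126979  0.23852781] [9.90586581e-01 1.36887635e-01 3.60483796e-05] [-2.05439687e-01  3.19323927e-01  1.39298247e+00 -1.91558819e-04
  1.42918031e+00 -3.42731442e-01]
[[323.39496429 190.09702132]
 [322.40481004 152.73810602]
 [324.32611509 225.33972515]]
```

View pics/w2.png

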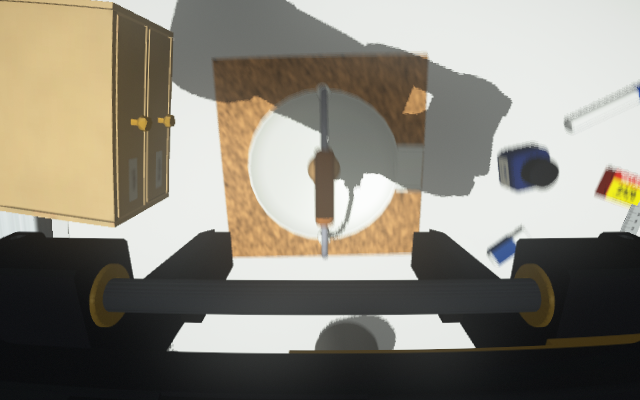

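The bar runs from (324,152) to (324,222), as predicted to about 3 px, with its centre about 2 mm further along +y. I'll descend.

Emit:
jog_arm --motion '[{"tx": 0, "ty": 0.01, "tz": -0.08, "ax": 0, "ay": 0, "az": 0}, {"tx": 0, "ty": 0.016, "tz": -0.17, "ax": 0, "ay": 0, "az": 0}, {"tx": 0, "ty": 0.016, "tz": -0.27, "ax": 0, "ay": 0, "az": 0}, {"tx": 0, "ty": 0.016, "tz": -0.36, "ax": 0, "ay": 0, "az": 0}, {"tx": 0, "ty": 0.016, "tz": -0.45, "ax": 0, "ay": 0, "az": 0}, {"tx": 0, "ty": 0.016, "tz": -0.51, "ax": 0, "ay": 0, "az": 0}, {"tx": 0, "ty": 0.016, "tz": -0.55, "ax": 0, "ay": 0, "az": 0}, {"tx": 0, "ty": 0.016, "tz": -0.558, "ax": 0, "ay": 0, "az": 0}]'

```text
time: 2.2
tcp_pos: [0.5127, 0.0194, 0.0974]
orientation: [-2.056, -2.371, 0.003]
wrist_force: [-0.1, -0.1, -0.3]
opening: 0.0879
grip_force: 0.0
```

```bash
python3 - <<'E'
from h import *
snap('wrist','w3');snap('scene','s3')
a=cv2.imread('pics/w3.png');b=cv2.resize(cv2.imread('pics/s3.png')[180:300,200:460],None,fx=2.4,fy=2.4)
cv2.imwrite('pics/c3.png',np.vstack([cv2.resize(a[:330],(624,300)),b]))
E
```

```text
(no output)
```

View pics/c3.png

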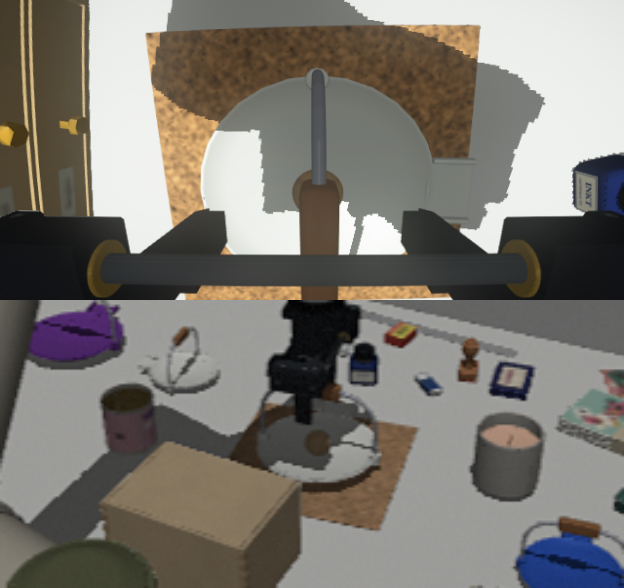

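The bar is between the open fingers, at about x=319 with the finger midline at about 314 in the wrist half, so it is 1–2 mm off towards +x. I'll do a partial close first, then close gently.

Emit:
jog_arm --motion '[{"tx": 0, "ty": 0, "tz": 0, "ax": 0, "ay": 0, "az": 0}, {"tx": 0, "ty": 0, "tz": 0, "ax": 0, "ay": 0, "az": 0}, {"tx": 0, "ty": 0, "tz": 0, "ax": 0, "ay": 0, "az": 0}, {"tx": 0, "ty": 0, "tz": 0, "ax": 0, "ay": 0, "az": 0}, {"tx": 0, "ty": 0, "tz": 0, "ax": 0, "ay": 0, "az": 0}, {"tx": 0, "ty": 0, "tz": 0, "ax": 0, "ay": 0, "az": 0}, {"tx": 0, "ty": 0, "tz": 0, "ax": 0, "ay": 0, "az": 0}, {"tx": 0, "ty": 0, "tz": 0, "ax": 0, "ay": 0, "az": 0}]' --claw 0.4 --grip_force 30

```text
time: 2.97
tcp_pos: [0.5137, 0.0192, 0.0993]
orientation: [2.058, 2.373, 0.0]
wrist_force: [1.0, -0.5, -0.3]
opening: 0.0366
grip_force: 0.0
```

```bash
python3 - <<'E'
from h import *
s=snap('wrist','w4');print(s['tcp_pos'],s['opening'],s['grip_force'])
a=cv2.imread('pics/w4.png')[150:400,200:440];cv2.imwrite('pics/c4.png',cv2.resize(a,None,fx=2.4,fy=2.4))
E
```

```text
[0.51369123 0.01920068 0.09929211] 0.03658731884654817 0.0
```

View pics/c4.png

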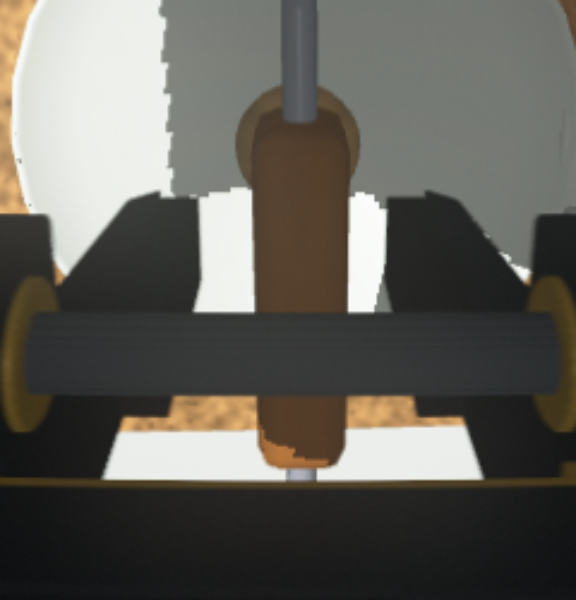

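The bar (254–350) sits about 8 px, or 1.4 mm, right of the finger midline (293). I'll correct that and close.

Emit:
jog_arm --motion '[{"tx": 0.006, "ty": 0, "tz": 0, "ax": 0, "ay": 0, "az": 0}, {"tx": 0.006, "ty": 0, "tz": 0, "ax": 0, "ay": 0, "az": 0}, {"tx": 0.006, "ty": 0, "tz": 0, "ax": 0, "ay": 0, "az": 0}]' --claw 0.55 --grip_force 30

```text
time: 3.27
tcp_pos: [0.5153, 0.0192, 0.0992]
orientation: [-2.058, -2.373, -0.0]
wrist_force: [0.2, 0.1, 0.1]
opening: 0.0196
grip_force: 0.0
```

Emit:
jog_arm --motion '[{"tx": 0, "ty": 0, "tz": 0, "ax": 0, "ay": 0, "az": 0}, {"tx": 0, "ty": 0, "tz": 0, "ax": 0, "ay": 0, "az": 0}, {"tx": 0, "ty": 0, "tz": 0, "ax": 0, "ay": 0, "az": 0}, {"tx": 0, "ty": 0, "tz": 0, "ax": 0, "ay": 0, "az": 0}, {"tx": 0, "ty": 0, "tz": 0, "ax": 0, "ay": 0, "az": 0}, {"tx": 0, "ty": 0, "tz": 0, "ax": 0, "ay": 0, "az": 0}, {"tx": 0, "ty": 0, "tz": 0, "ax": 0, "ay": 0, "az": 0}, {"tx": 0, "ty": 0, "tz": 0, "ax": 0, "ay": 0, "az": 0}]' --claw 1 --grip_force 35

```text
time: 3.93
tcp_pos: [0.5152, 0.0192, 0.0992]
orientation: [-2.058, -2.373, 0.0]
wrist_force: [-0.4, 0.6, -0.6]
opening: 0.0158
grip_force: 35.0
```

Emit:
jog_arm --motion '[{"tx": 0, "ty": 0, "tz": 0.004, "ax": 0, "ay": 0, "az": 0}, {"tx": 0, "ty": 0, "tz": 0.01, "ax": 0, "ay": 0, "az": 0}, {"tx": 0, "ty": 0, "tz": 0.02, "ax": 0, "ay": 0, "az": 0}, {"tx": 0, "ty": 0, "tz": 0.032, "ax": 0, "ay": 0, "az": 0}, {"tx": 0, "ty": 0, "tz": 0.044, "ax": 0, "ay": 0, "az": 0}, {"tx": 0, "ty": 0, "tz": 0.054, "ax": 0, "ay": 0, "az": 0}, {"tx": 0, "ty": 0, "tz": 0.06, "ax": 0, "ay": 0, "az": 0}, {"tx": 0, "ty": 0, "tz": 0.06, "ax": 0, "ay": 0, "az": 0}]'

```text
time: 4.6
tcp_pos: [0.5153, 0.0192, 0.1147]
orientation: [2.058, 2.373, 0.001]
wrist_force: [0.1, -0.0, -1.4]
opening: 0.0154
grip_force: 35.0
```

Emit:
jog_arm --motion '[{"tx": 0, "ty": 0, "tz": 0.015, "ax": 0, "ay": 0, "az": 0}, {"tx": 0, "ty": 0, "tz": 0.045, "ax": 0, "ay": 0, "az": 0}, {"tx": 0, "ty": 0, "tz": 0.09, "ax": 0, "ay": 0, "az": 0}, {"tx": 0, "ty": 0, "tz": 0.15, "ax": 0, "ay": 0, "az": 0}, {"tx": 0, "ty": 0, "tz": 0.21, "ax": 0, "ay": 0, "az": 0}, {"tx": 0, "ty": 0, "tz": 0.26, "ax": 0, "ay": 0, "az": 0}, {"tx": 0, "ty": 0, "tz": 0.295, "ax": 0, "ay": 0, "az": 0}, {"tx": 0, "ty": 0, "tz": 0.31, "ax": 0, "ay": 0, "az": 0}]'

```text
time: 5.27
tcp_pos: [0.5155, 0.0191, 0.1933]
orientation: [2.057, 2.372, 0.002]
wrist_force: [0.0, -0.5, -1.9]
opening: 0.0155
grip_force: 35.0
```

```bash
python3 - <<'E'
from h import *
s=snap('scene','s5');print(s['time'],s['tcp_pos'],s['grip_force'],s['wrist_force'],s['moment'])
snap('wrist','w5')
b=cv2.resize(cv2.imread('pics/s5.png')[160:280,200:440],None,fx=2.5,fy=2.5);a=cv2.imread('pics/w5.png')[:300,50:650]
cv2.imwrite('pics/c5.png',np.vstack([b,cv2.resize(a,(600,300))]))
E
```

```text
5.2667 [0.51552272 0.01914124 0.19328867] 34.99053597450256 [ 0.00632746 -0.47684002 -1.8751872 ] [-0.0514039   0.0649377  -0.03460767]
```

View pics/c5.png

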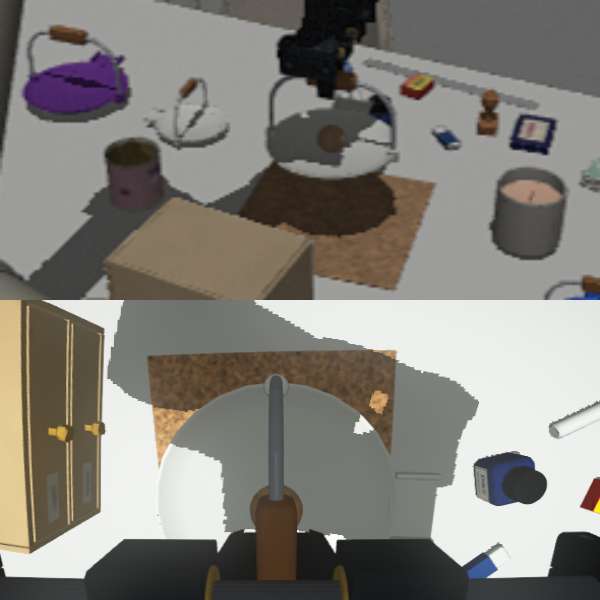

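The dish is up and level, with the ball in the middle behind the bar. Now the quarter turn.

Emit:
jog_arm --motion '[{"tx": 0, "ty": 0, "tz": 0, "ax": 0, "ay": 0, "az": 0.04}, {"tx": 0, "ty": 0, "tz": 0, "ax": 0, "ay": 0, "az": 0.11}, {"tx": 0, "ty": 0, "tz": 0, "ax": 0, "ay": 0, "az": 0.21}, {"tx": 0, "ty": 0, "tz": 0, "ax": 0, "ay": 0, "az": 0.33}, {"tx": 0, "ty": 0, "tz": 0, "ax": 0, "ay": 0, "az": 0.45}, {"tx": 0, "ty": 0, "tz": 0, "ax": 0, "ay": 0, "az": 0.57}, {"tx": 0, "ty": 0, "tz": 0, "ax": 0, "ay": 0, "az": 0.69}, {"tx": 0, "ty": 0, "tz": 0, "ax": 0, "ay": 0, "az": 0.81}]'

```text
time: 6.03
tcp_pos: [0.5148, 0.0192, 0.1909]
orientation: [-1.506, -2.755, 0.001]
wrist_force: [-0.3, 0.2, -2.4]
opening: 0.0159
grip_force: 35.0
```

Emit:
jog_arm --motion '[{"tx": 0, "ty": 0, "tz": 0, "ax": 0, "ay": 0, "az": 0.12}, {"tx": 0, "ty": 0, "tz": 0, "ax": 0, "ay": 0, "az": 0.24}, {"tx": 0, "ty": 0, "tz": 0, "ax": 0, "ay": 0, "az": 0.36}, {"tx": 0, "ty": 0, "tz": 0, "ax": 0, "ay": 0, "az": 0.48}, {"tx": 0, "ty": 0, "tz": 0, "ax": 0, "ay": 0, "az": 0.6}, {"tx": 0, "ty": 0, "tz": 0, "ax": 0, "ay": 0, "az": 0.72}, {"tx": 0, "ty": 0, "tz": 0, "ax": 0, "ay": 0, "az": 0.84}, {"tx": 0, "ty": 0, "tz": 0, "ax": 0, "ay": 0, "az": 0.96}]'

```text
time: 6.7
tcp_pos: [0.5149, 0.0192, 0.1908]
orientation: [-0.774, -3.043, 0.0]
wrist_force: [0.5, -0.3, -1.9]
opening: 0.0154
grip_force: 35.0
```

Emit:
jog_arm --motion '[{"tx": 0, "ty": 0, "tz": 0, "ax": 0, "ay": 0, "az": 0.12}, {"tx": 0, "ty": 0, "tz": 0, "ax": 0, "ay": 0, "az": 0.24}, {"tx": 0, "ty": 0, "tz": 0, "ax": 0, "ay": 0, "az": 0.36}, {"tx": 0, "ty": 0, "tz": 0, "ax": 0, "ay": 0, "az": 0.48}, {"tx": 0, "ty": 0, "tz": 0, "ax": 0, "ay": 0, "az": 0.6}, {"tx": 0, "ty": 0, "tz": 0, "ax": 0, "ay": 0, "az": 0.72}, {"tx": 0, "ty": 0, "tz": 0, "ax": 0, "ay": 0, "az": 0.84}, {"tx": 0, "ty": 0, "tz": 0, "ax": 0, "ay": 0, "az": 0.96}]'

```text
time: 7.37
tcp_pos: [0.5148, 0.0192, 0.1908]
orientation: [0.007, -3.14, -0.001]
wrist_force: [-0.1, 0.5, -2.7]
opening: 0.0158
grip_force: 35.0
```

Emit:
jog_arm --motion '[{"tx": 0, "ty": 0, "tz": 0, "ax": 0, "ay": 0, "az": 0.1}, {"tx": 0, "ty": 0, "tz": 0, "ax": 0, "ay": 0, "az": 0.18}, {"tx": 0, "ty": 0, "tz": 0, "ax": 0, "ay": 0, "az": 0.24}, {"tx": 0, "ty": 0, "tz": 0, "ax": 0, "ay": 0, "az": 0.27}, {"tx": 0, "ty": 0, "tz": 0, "ax": 0, "ay": 0, "az": 0.285}, {"tx": 0, "ty": 0, "tz": 0, "ax": 0, "ay": 0, "az": 0.285}, {"tx": 0, "ty": 0, "tz": 0, "ax": 0, "ay": 0, "az": 0.285}, {"tx": 0, "ty": 0, "tz": 0, "ax": 0, "ay": 0, "az": 0.285}]'

```text
time: 8.03
tcp_pos: [0.5151, 0.0192, 0.1916]
orientation: [0.235, -3.133, -0.0]
wrist_force: [0.1, -0.5, -2.8]
opening: 0.0156
grip_force: 35.0
```

```bash
python3 - <<'E'
from h import *
s=snap('wrist','w6');y=Rm(s['orientation'])[:,1];print(s['time'],s['tcp_pos'],np.degrees(np.arctan2(y[1],y[0])),s['q'])
snap('top','t6')
a=cv2.imread('pics/w6.png');b=cv2.resize(cv2.imread('pics/t6.png')[190:290,240:400],None,fx=4,fy=4,interpolation=cv2.INTER_CUBIC)
cv2.imwrite('pics/c6.png',np.vstack([cv2.resize(a[:300],(426,200)) if 0 else cv2.copyMakeBorder(cv2.resize(a[:300],(426,200)),0,0,0,214,0),b]))
E
```

```text
8.0333 [0.51512603 0.01918335 0.19164139] 98.56427312567067 [-1.92729664e-01  3.61684951e-01  1.47235668e+00 -2.16955056e-05
  1.30775899e+00 -1.91299512e+00]
```

View pics/c6.png

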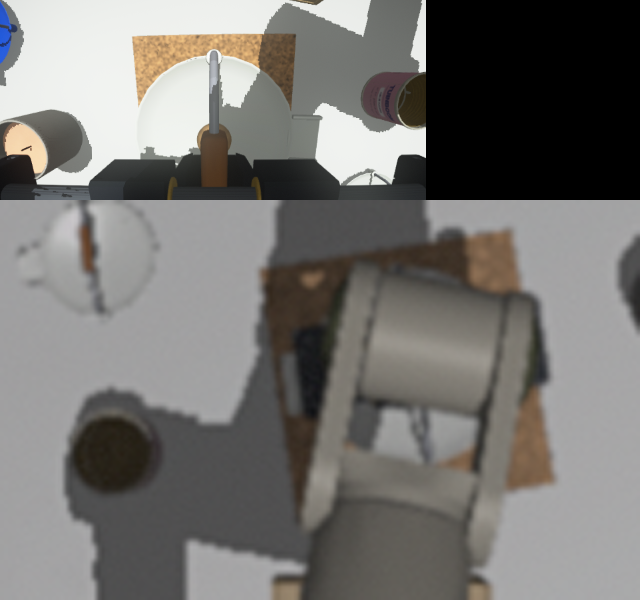

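The quarter turn is done and the ball is still centred behind the bar. Now I'll move smoothly towards the tin, shifting about (-0.060, +0.153).

Emit:
jog_arm --motion '[{"tx": 0, "ty": 0.001, "tz": 0, "ax": 0, "ay": 0, "az": 0}, {"tx": -0.001, "ty": 0.003, "tz": 0, "ax": 0, "ay": 0, "az": 0}, {"tx": -0.004, "ty": 0.01, "tz": 0, "ax": 0, "ay": 0, "az": 0}, {"tx": -0.009, "ty": 0.022, "tz": 0, "ax": 0, "ay": 0, "az": 0}, {"tx": -0.016, "ty": 0.04, "tz": 0, "ax": 0, "ay": 0, "az": 0}, {"tx": -0.025, "ty": 0.063, "tz": 0, "ax": 0, "ay": 0, "az": 0}, {"tx": -0.037, "ty": 0.093, "tz": 0, "ax": 0, "ay": 0, "az": 0}, {"tx": -0.05, "ty": 0.128, "tz": 0, "ax": 0, "ay": 0, "az": 0}]'

```text
time: 8.8
tcp_pos: [0.5023, 0.052, 0.1918]
orientation: [0.235, -3.133, -0.0]
wrist_force: [-0.4, -0.2, -1.3]
opening: 0.0156
grip_force: 35.0
```

Emit:
jog_arm --motion '[{"tx": -0.016, "ty": 0.04, "tz": 0, "ax": 0, "ay": 0, "az": 0}, {"tx": -0.033, "ty": 0.084, "tz": 0, "ax": 0, "ay": 0, "az": 0}, {"tx": -0.051, "ty": 0.13, "tz": 0, "ax": 0, "ay": 0, "az": 0}, {"tx": -0.07, "ty": 0.178, "tz": 0, "ax": 0, "ay": 0, "az": 0}, {"tx": -0.088, "ty": 0.225, "tz": 0, "ax": 0, "ay": 0, "az": 0}, {"tx": -0.106, "ty": 0.271, "tz": 0, "ax": 0, "ay": 0, "az": 0}, {"tx": -0.124, "ty": 0.315, "tz": 0, "ax": 0, "ay": 0, "az": 0}, {"tx": -0.139, "ty": 0.355, "tz": 0, "ax": 0, "ay": 0, "az": 0}]'

```text
time: 9.47
tcp_pos: [0.4673, 0.1412, 0.1918]
orientation: [0.236, -3.133, -0.0]
wrist_force: [0.7, -0.8, -3.2]
opening: 0.0153
grip_force: 35.0
```

Emit:
jog_arm --motion '[{"tx": -0.014, "ty": 0.035, "tz": 0, "ax": 0, "ay": 0, "az": 0}, {"tx": -0.026, "ty": 0.065, "tz": 0, "ax": 0, "ay": 0, "az": 0}, {"tx": -0.035, "ty": 0.089, "tz": 0, "ax": 0, "ay": 0, "az": 0}, {"tx": -0.042, "ty": 0.107, "tz": 0, "ax": 0, "ay": 0, "az": 0}, {"tx": -0.047, "ty": 0.119, "tz": 0, "ax": 0, "ay": 0, "az": 0}, {"tx": -0.05, "ty": 0.126, "tz": 0, "ax": 0, "ay": 0, "az": 0}, {"tx": -0.051, "ty": 0.129, "tz": 0, "ax": 0, "ay": 0, "az": 0}, {"tx": -0.051, "ty": 0.129, "tz": 0, "ax": 0, "ay": 0, "az": 0}]'

```text
time: 10.13
tcp_pos: [0.4552, 0.1721, 0.1917]
orientation: [0.235, -3.133, 0.0]
wrist_force: [-0.3, 0.6, -2.0]
opening: 0.0157
grip_force: 35.0
```

Emit:
jog_arm --motion '[{"tx": 0, "ty": 0, "tz": 0, "ax": 0, "ay": 0, "az": 0}, {"tx": 0, "ty": 0, "tz": 0, "ax": 0, "ay": 0, "az": 0}, {"tx": 0, "ty": 0, "tz": 0, "ax": 0, "ay": 0, "az": 0}, {"tx": 0, "ty": 0, "tz": 0, "ax": 0, "ay": 0, "az": 0}, {"tx": 0, "ty": 0, "tz": 0, "ax": 0, "ay": 0, "az": 0}, {"tx": 0, "ty": 0, "tz": 0, "ax": 0, "ay": 0, "az": 0}]'

```text
time: 10.63
tcp_pos: [0.4552, 0.1722, 0.1918]
orientation: [-0.235, 3.133, 0.0]
wrist_force: [-0.1, -0.1, -2.9]
opening: 0.0157
grip_force: 35.0
```

```bash
python3 - <<'E'
from h import *
s=snap('wrist','w7');y=Rm(s['orientation'])[:,1];print(s['time'],s['tcp_pos'],np.degrees(np.arctan2(y[1],y[0])),s['wrist_force'])
snap('top','t7');snap('scene','s7')
P=np.array(s['tcp_pos']);c=P+[.0025,0,-.096];l=c+.105*y+[0,0,.025]
print(c,l,w2px('w7',[l,(.442,.276,.074)]),w2px('t7',[l,(.442,.276,.074)]))
a=cv2.imread('pics/w7.png')[:300];b=cv2.resize(cv2.imread('pics/t7.png')[200:275,240:320],None,fx=4,fy=4,interpolation=cv2.INTER_CUBIC);d=cv2.resize(cv2.imread('pics/s7.png')[180:280,200:360],None,fx=3,fy=3)
o=np.zeros((600,800,3),np.uint8);o[:300,:640]=a;o[300:,:320]=b;o[300:,320:]=d
cv2.imwrite('pics/c7.png',o)
E
```

```text
10.6333 [0.45519428 0.17215362 0.19175297] 98.57536598651224 [-0.05574634 -0.09306638 -2.85088751]
[0.45769428 0.17215362 0.09575297] [0.44203771 0.27597978 0.12075314] [[468.43818391 211.22027075]
 [444.74700369 194.61489874]] [[266.48201829 252.84612348]
 [268.40441343 252.82789308]]
```

View pics/c7.png

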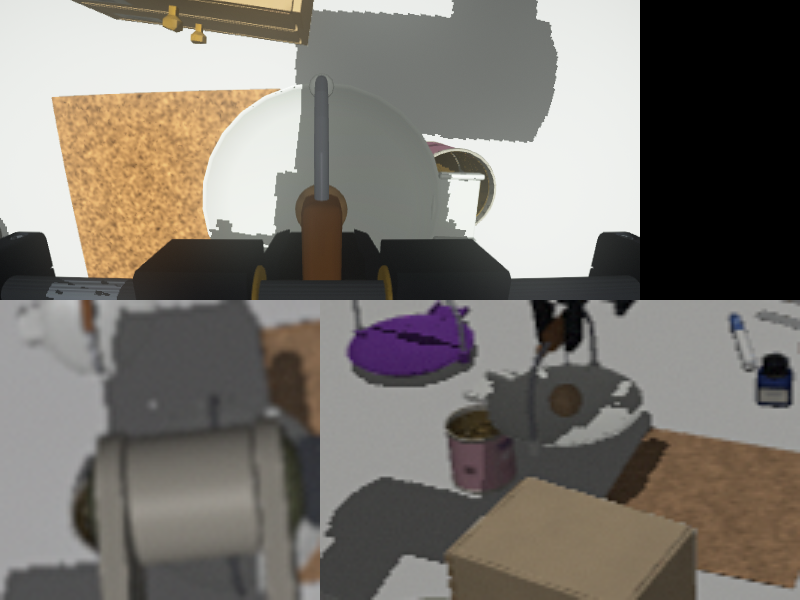

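The lip extends over the tin's mouth. Its tip edge runs from (484,176) to (475,225), and the rim's far edge is at (495,188) and its top at (462,149). I'll check the numbers.

```bash
python3 - <<'E'
from h import *
print(px2w('w7',[(484,176),(475,225),(480,202)],.121))
print(px2w('w7',[(495,188),(462,149),(480,157),(490,167),(493,205),(483,222)],.074))
t=np.linspace(0,2*np.pi,8,endpoint=False)
print(w2px('w7',np.c_[.442+.038*np.cos(t),.276+.038*np.sin(t),0*t+.074]).round())
E
```

```text
[[0.41551089 0.28003473 0.121     ]
 [0.45136769 0.28345856 0.121     ]
 [0.43410714 0.28233465 0.121     ]]
[[0.42975053 0.3178475  0.074     ]
 [0.40206733 0.28087062 0.074     ]
 [0.40609664 0.29765252 0.074     ]
 [0.41289928 0.30843493 0.074     ]
 [0.44463609 0.32041455 0.074     ]
 [0.4609856  0.31593795 0.074     ]]
[[434. 236.]
 [467. 228.]
 [487. 201.]
 [483. 169.]
 [456. 150.]
 [421. 159.]
 [401. 188.]
 [407. 220.]]
```

In the wrist view the rim centre is about (0.440, 0.281) and the lip tip about (0.441, 0.281), so they agree within a few mm. The dish is level, the ball is centred, and the underside is about 95 mm up. I'm handing it in.

```bash
python3 -c "
from plant import ctrl
print(ctrl.finish_job())"
```

```text
the job is handed in; nothing more can be done
None
```

I handed the job in with the dish held still and level, its underside about 95 mm above the table, the lip tip within a few mm of the middle of the tin's mouth, and the ball centred; the judge returned no result.

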